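Clamp the primed panel and rock its board to the gauge mark

ROBOT

A 7-joint arm with a two-finger parallel gripper is mounted at the origin on the work surface. World frame = base frame: x ahead of the robot, y to its left, z up, the work surface at z = 0. Lengths are in m, angles in degrees, forces in N, time in s.
With the tool pointing down it reaches from about 0.425 to 0.875 m from the base axis. Payload 4.7 kg.
Tool frame: the origin (TCP) lies midway between the tips of the shut fingers; the grasp point (between the pads) lies 19 mm behind it; z points along the fingers, x is the direction in which the jaws open and shut, and the axes are right-handed (so a half turn about z gives the same grasp; the last joint's range is limited). The gripper opens to 87 mm and grips with 3 to 60 N. Pads are 19 mm wide; open, the fingers measure 117 mm over their backs; the gripper's body (75 mm by 190 mm) begins 51 mm behind the grasp point.
Start: joints at [76.725, 18.392, -4.016, 83.108, 1.295, 78.541, -3.26], TCP at [0.158, -0.63, 0.223] pointing down, gripper open.
Joint ranges: [-163.93, 163.93], [-17.29, 119.83], [-79.2, 71.16], [3.27, 140.29], [-89.18, 269.18], [5.43, 117.66], [-154.24, 154.24]. Speed limits (degrees/s): [147.25, 147.25, 180, 180, 180, 180, 180].

INTERFACE

Orientations are given as [roll, pitch, yaw] about the fixed x, y, z axes, in that order (R = Rz(yaw) Ry(pitch) Rx(roll)).
In Python, from cell import telemetry, optics, env gives the robot as it stands.
- The arm moves only by the tool arm_command, never from a script. Its arguments are lists of equal length, an entry for each row: "translation": the shift along the tool's x, y, z in cm, a list of three; "twist": the turn about the tool's z in degrees. In form: {"translation": [[x, y, z], ...], "twist": [twist, ...]}. A call has 1 to 10 rows; each row shifts and turns the pose as measured when the row begins, along the tool's axes as they then stand; what a row does not reach is not made up. A row lasts 1/8 s, in which the tool goes at most 62.5 mm and 10.7 degrees, less where a joint would pass 70% of its speed; a pose out of reach is approached as far as the arm can. A call is refused whole if a number of a shift passes 6.25 or a number of a turn 10.7, either way. A call with a gripper value outside its range is refused whole. "grip" is the opening in per cent of the stroke, from 0 (shut) to 100 (fully open), set as the call begins (left out, the last holds). The fingers move at their own pace and stop on an object; "force" is the grip in N (left out, the last holds). Time passes only in rows, so rows that do not move let the fingers close. It gives the time, the measured TCP pose, the force and the opening at its end, in the units of the state.
- telemetry.get_obs(): the state, without advancing time (a new reading comes with each control period).
- optics.read_camera(name): name is "side" or "top"; returns a dict with "img" (384x512x3 uint8, blue, green, red), "fx", "fy", "cx", "cy" (pixels), "dist" ([k1, k2, p1, p2, k3] as OpenCV has them; the pictures are not rectified), "extrinsics" (4x4, takes a point from camera to world coordinates). Camera axes: x right, y up, looking along -z (the intrinsics and any distortion apply to the point x, -y, -z); pixel columns grow to the right and rows downward; lengths in m; the calibration is good to about 2 mm. A picture is of the moment at which its call begins. There is no depth.
- env.sign_off(): hands the job in, once; it reports no verdict.
The state is a dict: "time_s": time; "qpos": joint angles; "joint_velocities": joint speeds; "effort": joint torques, N m; "tool_pos": TCP position; "tool_rot": TCP orientation; "force": force on the tool from outside, world axes, zero at the start; "wrist_torque": the same for the moment, N m; "grip_width": finger opening in m.
Only numpy, scipy, OpenCV 4.12 (cv2) and the standard library are available. Lean on these libraries where they do the work, as an engineer would, in place of code of your own. Each camera call takes 0.05 s, during which the arm holds its last target. There are 200 camera calls.

TASK

The primed panel lies loose on the rocking board: bring the toggle clamp's red handle all the way down so that the panel is clamped. Then press down on the bare end of the board, so that it rocks over the joist offcut and lifts off the stud block, until the angle gauge's swinging pointer settles on the orange mark, and finish while holding it there for a colleague who checks the surface under the raking lamp. Keep the board centred on the joist offcut and off the bench, do not touch the gauge, and leave the other things where they are.

Things in the scene. Friction and masses are not known exactly. Their poses are not given: they have to be found in the camera images.
- board: Loose plywood board 220 (x) x 380 (y) x 9 mm, 0.8 kg with fittings. Origin on its underside, over the joist offcut's ridge; runs from y -160 (bare end) to +220 mm (clamp end). Rests tilted about x by 0.114 rad, clamp end low on the stud block, bare end up. Fences 8 mm high at y -66 to -76 and x 55 to 66 mm. Free to press: y -155 to -85 mm. Tilts about the ridge; let go, it falls back on the stud block
- press_spot (a point): Point on the top face of the board's bare end (board x -15, y -135, z 9 mm), a good place to press straight down with shut fingers: takes 1.5 to 4 N and sinks about 2.3 mm per degree of tilt
- panel: Loose square wooden painting panel, 140 x 140 x 18 mm, 0.16 kg, white primed face, blue tape round its edges, lying on the board against the two fences, its origin (centre of underside) at board x -15.5, y 4.5, z 9 mm
- joist_offcut: Offcut of timber 240 (x) x 38 (y) x 63 mm high, fixed to the bench, top rounded over to a 19 mm radius: the ridge along its x axis on which the board rocks. Origin at the centre of its underside, axes parallel to the board's apart from the board's tilt
- stud_block: Offcut of timber 180 (x) x 63 (y) x 38 mm high, fixed flat on the bench under the board's clamp end, 232 mm from the joist offcut along its +y. Origin at the centre of its underside
- clamp_hinge (a point): Axis point of the toggle clamp's handle, at board x -15, y 125, z 38 mm (29 mm above the board's top face); the axis runs along the board's x
- clamp_grip (a point): Middle of the clamp handle's red grip (14 mm wide along board x, 12 mm thick, 56 mm long), 66 mm from the hinge axis. Shut, the handle lies parallel to the board, pointing to board +y, grip centre 29 mm above its top face; open, it slopes up towards +y. The steel arm with its rubber foot reaches the other way and comes down on the panel's edge
- clamp_handle (a joint): Angle of the clamp handle from shut (rad): 0 shut with the foot pressed on the panel, starts at 0.8 to 1.0 (open). Stays where left; about 0.13 N m, so 2 N at the grip, moves it, a little more at the end where the foot meets the panel
- gauge: Pendulum angle gauge: yellow upright housing 142 (y) x 24 (x) x 124 mm high with a white face, screwed to the board at board x 78 to 102 mm, y -71 to 71 mm, its face to board +x (away from the robot). Origin at the centre of its underside, axes as the board's. Scale of black lines every 5 degrees, a longer one each 10, the longest at level
- pointer (a joint): Angle of the gauge's hanging black pointer in its housing (rad): 0 with the board level, negative with the clamp end low (about -0.114 at the start), positive with the bare end low, so it equals the board's tilt. It swings and settles within about a second
- mark (a joint): Angle of the orange mark on the gauge (rad), same zero and sense as the pointer: preset between 0.10 and 0.22, stays put
- pointer_tip (a point): Tip of the hanging pointer, 76 mm below its pivot (pivot 102 mm above the gauge's underside)
- mark_tip (a point): Upper end of the orange mark (a tab 8 mm wide, 16 mm long), on the same 76 mm circle as the pointer's tip: the two points meet when the pointer is on the mark
- bare_end (a point): Middle of the lower edge of the board's bare end (board x 0, y -160, z 0 mm)
- paint_tin: Bystander: paint tin with dark blue label, 96 mm across, 105 mm high; origin at the centre of its underside
- varnish_tin: Bystander: tin with white label, 80 mm across, 90 mm high; origin at the centre of its underside
- brush_jar: Bystander: glass jar with three brush handles, 76 mm across, 180 mm high; origin at the centre of its underside
- sponge: Bystander: pink sanding sponge 110 x 70 x 28 mm; origin at the centre of its underside
- tub: Bystander: clear plastic tub 130 x 100 x 55 mm with white primer; origin at the centre of its underside
- tape_roll: Bystander: roll of blue tape, 100 mm across, 25 mm high; origin at the centre of its underside
- flat_brush: Bystander: flat brush 210 mm long, lying; origin under its middle
There are look-alikes about, which are no part of the job. What is shaped like the stud_block but purple is not meant.

How it is judged:
By the outcome, as a careful person would: the job done as asked, in the order asked, and still so for the second after the job is handed in, while the arm keeps its last pose, push and grip.
It also fails if it takes over 48 s, if anything falls off the work surface, if the arm or the gripper's body presses on something with over 40 N, if the wrist force passes 120 N, or if a joint passes its speed limit or range.

## Working session

There is one attempt and no reset: what is moved stays moved. The work goes in short steps, Python scripts to look and compute and a tool call to move; the robot and the scene stay as the last step left them, time stands still between calls to the robot, and variables do not carry over. Pictures are saved under pics/ and viewed, about 8 in all and at most 12, crops included, and the job is handed in when it is done.

Besides the shell and the picture viewer there is one more tool, called by a JSON object that holds its "fn" and its "kwargs", one argument or row to a line. arm_command: Moves the arm, as the interface text tells. Its arguments: {"type":"object","properties":{"translation":{"type":"array","items":{"type":"array","items":{"type":"number"}}},"twist":{"type":"array","items":{"type":"number"}},"grip":{"type":"number"},"force":{"type":"number"}},"required":["translation","twist"]}

```bash
ls; mkdir -p pics
python3 - <<'E'
from cell import telemetry, optics, env
import cv2, numpy as np
print(telemetry.get_obs())
for n in("side","top"):
    c=optics.read_camera(n); cv2.imwrite(f"pics/{n}0.png",c["img"]); print({k:(np.round(v,4).tolist() if k!="img" else 0) for k,v in c.items()})
E
```

```text
pics
{'time_s': 0.0, 'qpos': array([76.72507027, 18.43792999, -4.01655531, 83.17458082,  1.29490555,
       78.5398816 , -3.25771092]), 'joint_velocities': array([-0.01646617, -0.05655272, -0.02090309,  0.03236595,  0.04822368,
        0.12921139,  0.03997334]), 'effort': array([ 7.38175856e-06, -4.91300368e+01, -4.04548701e-01, -3.12524021e+01,
       -6.41582161e-02,  4.39174077e-02,  1.63275818e-04]), 'tool_pos': array([ 0.15798986, -0.62994433,  0.22147726]), 'tool_rot': array([ 1.79994709e+02,  1.07151831e-01, -7.59120910e+01]), 'force': array([-0.34446088, -0.14268835, -0.71030301]), 'wrist_torque': array([-0.02127889, -0.06452361,  0.02222584]), 'grip_width': 0.08667383914225807}
{'img': 0, 'fx': 382.0296, 'fy': 382.0296, 'cx': 256.739, 'cy': 189.5946, 'dist': [0.0392, 0.0, 0.0, 0.0, 0.0], 'extrinsics': [[-0.719, 0.3301, -0.6116, -0.1855], [-0.6946, -0.3731, 0.6151, 0.6832], [-0.0251, 0.8671, 0.4975, 0.6724], [0.0, 0.0, 0.0, 1.0]]}
{'img': 0, 'fx': 438.7579, 'fy': 438.7579, 'cx': 251.0024, 'cy': 189.1594, 'dist': [-0.0443, 0.0, 0.0, 0.0, 0.0], 'extrinsics': [[0.0214, 0.9741, -0.2251, 0.2382], [-0.9998, 0.0211, -0.0039, -0.0066], [0.001, 0.2251, 0.9743, 1.4239], [0.0, 0.0, 0.0, 1.0]]}
```

View pics/side0.png

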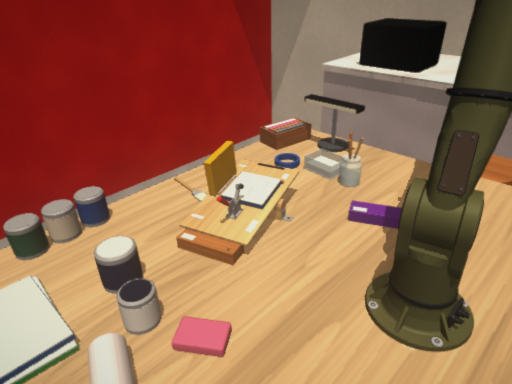

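View pics/top0.png

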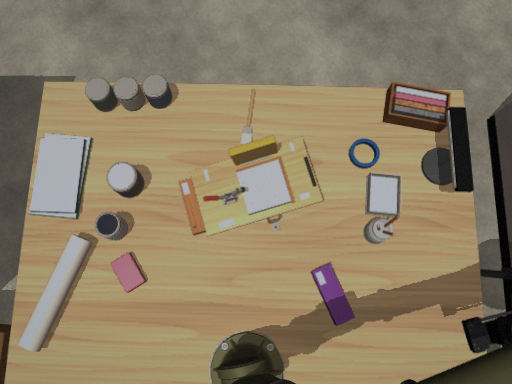

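Run:
```python
import cv2, numpy as np
s=cv2.imread("pics/side0.png")[130:270,165:315]; t=cv2.imread("pics/top0.png")[125:245,170:330]
s=cv2.resize(s,(600,560),interpolation=cv2.INTER_CUBIC); cv2.imwrite("pics/sc.png",s)
t=cv2.resize(t,(800,600),interpolation=cv2.INTER_CUBIC); cv2.imwrite("pics/tc.png",t)
```

```text
(no output)
```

View pics/sc.png

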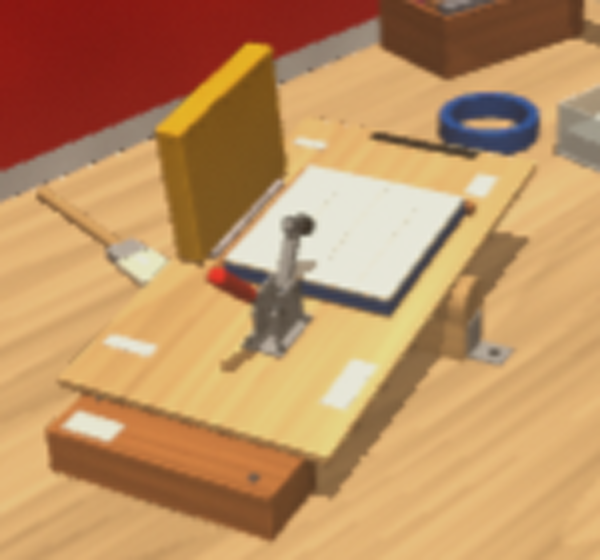

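View pics/tc.png

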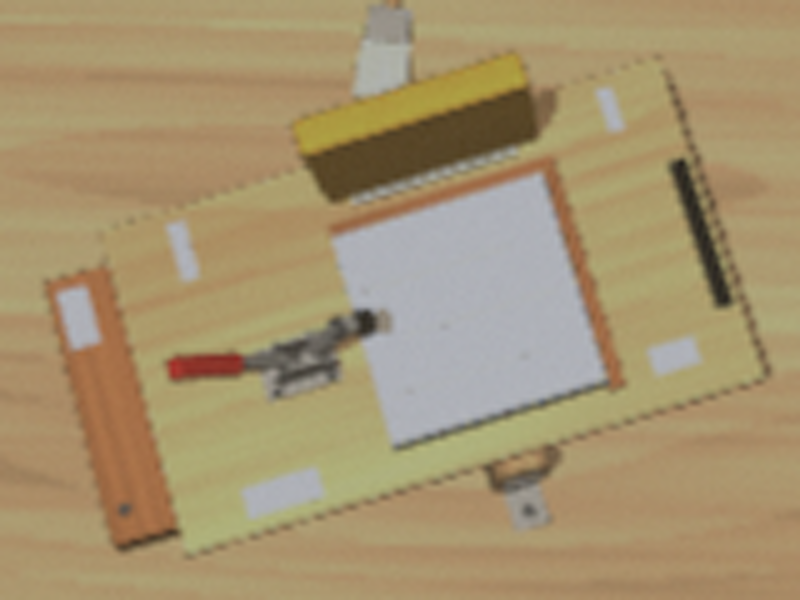

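Run:
```python
import cv2, numpy as np
s=cv2.imread("pics/side0.png")[135:210,195:250]; t=cv2.imread("pics/top0.png")[130:175,220:290]
s=cv2.resize(s,None,fx=8,fy=8,interpolation=cv2.INTER_CUBIC); t=cv2.resize(t,None,fx=5,fy=5,interpolation=cv2.INTER_CUBIC)
o=np.zeros((600,790,3),np.uint8); o[:600,:440]=s; o[:225,440:790]=t; cv2.imwrite("pics/g.png",o)
```

```text
(no output)
```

View pics/g.png

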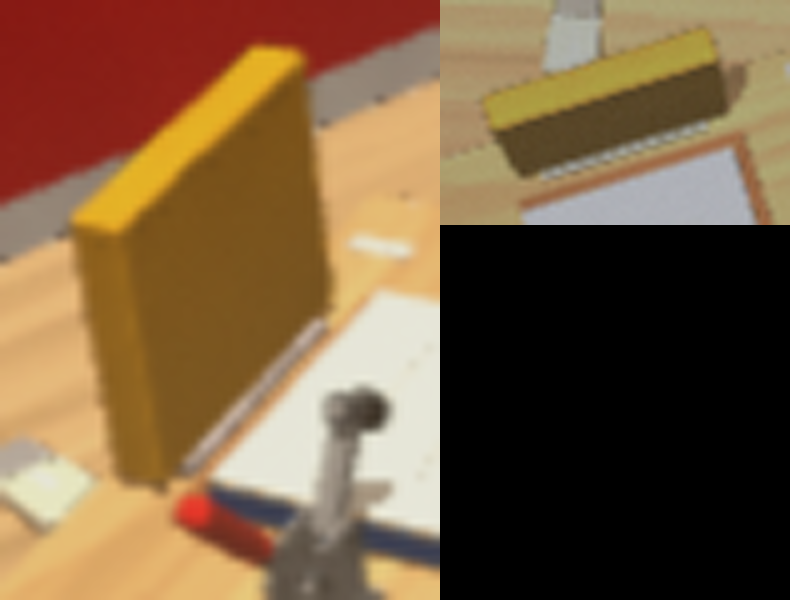

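```bash
cat > h.py <<'E'
from cell import telemetry, optics, env
import cv2, numpy as np
from scipy.optimize import least_squares
from scipy.spatial.transform import Rotation as R
def proj(c,P):
    E=np.linalg.inv(c["extrinsics"]); q=np.atleast_2d(P)@E[:3,:3].T+E[:3,3]; q=q*[1,-1,-1]
    K=np.array([[c["fx"],0,c["cx"]],[0,c["fy"],c["cy"]],[0,0,1.]])
    return cv2.projectPoints(q,np.zeros(3),np.zeros(3),K,np.array(c["dist"]))[0].reshape(-1,2)
def b2w(p,P):  # p=x,y,z,yaw,tilt
    return np.atleast_2d(P)@(R.from_euler('z',p[3])*R.from_euler('x',p[4])).as_matrix().T+p[:3]
E
cat > fit.py <<'E'
from h import *
T=optics.read_camera("top");S=optics.read_camera("side")
tc=lambda u,v:(170+u/5,125+v/5); sc=lambda u,v:(165+u/4,130+v/4); gc=lambda u,v:(195+u/8,135+v/8)
ot=[((-110,220,9),tc(190,555)),((110,220,9),tc(105,235)),((-110,-160,9),tc(770,375)),((110,-160,9),tc(663,58)),
((54.5,-65.5,27),tc(548,168)),((-85.5,-65.5,27),tc(608,383)),((-85.5,74.5,27),tc(395,447)),((54.5,74.5,27),tc(332,232))]
os=[((110,220,9),sc(60,382)),((-110,220,9),sc(330,458)),((-110,-160,9),sc(537,165)),
((54.5,-65.5,27),sc(318,168)),((-85.5,-65.5,27),sc(468,205)),((-85.5,74.5,27),sc(388,300)),((54.5,74.5,27),sc(230,260)),
((102,71,133),gc(75,222)),((78,71,133),gc(125,232)),((78,-71,133),gc(303,60)),((102,-71,133),gc(255,48))]
def f(p):
    p=[p[0],p[1],p[2],p[3],p[4]]
    return np.concatenate([(proj(c,b2w(p,np.array([a for a,_ in o])/1e3))-np.array([b for _,b in o])).ravel() for c,o in((T,ot),(S,os))])
r=least_squares(f,[.55,0,.063,.2,-.114],loss='soft_l1'); p=r.x
print(p.round(4),np.degrees(p[3])); print(r.fun.reshape(-1,2).round(1).tolist())
np.save("p.npy",p)
for a in (.7,.8,.9,1.,1.1):
    G=b2w(p,[[-.015,.125+.094*np.cos(a),.038+.094*np.sin(a)],[-.015,.125+.038*np.cos(a),.038+.038*np.sin(a)]])
    t=proj(T,G);s=proj(S,G); print(a,((t-[170,125])*5).round(0).tolist(),((s-[165,130])*4).round(0).tolist())
E
python3 fit.py
```

```text
[ 0.5741 -0.0454  0.0574  0.3049 -0.1089] 17.4692586910989
[[0.1, -0.1], [-0.3, -0.7], [-0.2, 0.5], [-0.3, -0.3], [-0.5, 0.8], [0.8, -0.6], [0.3, -0.2], [0.6, 1.1], [-0.0, -0.7], [0.2, 0.2], [0.3, -0.0], [-1.7, 0.1], [-0.5, -1.0], [0.6, 0.6], [-1.0, 0.6], [-0.6, 0.1], [-0.0, 0.3], [1.1, -0.4], [0.6, -0.1]]
0.7 [[156.0, 378.0], [235.0, 367.0]] [[208.0, 301.0], [247.0, 306.0]]
0.8 [[164.0, 373.0], [238.0, 365.0]] [[212.0, 287.0], [248.0, 301.0]]
0.9 [[173.0, 368.0], [242.0, 363.0]] [[216.0, 273.0], [250.0, 296.0]]
1.0 [[183.0, 362.0], [246.0, 361.0]] [[221.0, 260.0], [252.0, 290.0]]
1.1 [[195.0, 357.0], [251.0, 359.0]] [[226.0, 248.0], [254.0, 286.0]]
```

```bash
cat >> h.py <<'E'
def ray(c,uv,z):
    K=np.array([[c["fx"],0,c["cx"]],[0,c["fy"],c["cy"]],[0,0,1.]])
    x,y=cv2.undistortPoints(np.array([[uv]],float),K,np.array(c["dist"]))[0,0]
    E=np.array(c["extrinsics"]); d=E[:3,:3]@[x,-y,-1]; o=E[:3,3]; return o+d*(z-o[2])/d[2]
def rows(W):  # world delta (m) -> tool cm
    o=telemetry.get_obs(); M=R.from_euler('xyz',o["tool_rot"],degrees=True).as_matrix(); return (M.T@np.array(W)*100).round(2)
E
python3 - <<'E'
from h import *
p=np.load("p.npy"); p[2]=.063; p[4]=-.114
T=optics.read_camera("top")
print("lamp",ray(T,(438,165),.0),ray(T,(458,110),.2),ray(T,(460,185),.2),"jar",ray(T,(385,225),.15),"tub",ray(T,(383,195),.05))
for a in(.88,.6,.3,0):
    print(a,b2w(p,[-.015,.125+.066*np.cos(a)-.006*np.sin(a),.038+.066*np.sin(a)+.006*np.cos(a)]).round(4))
print("press",b2w(p,[-.015,-.135,.009]),"ctr",p)
o=telemetry.get_obs();P=o["tool_pos"]
print(rows(np.array([.45,-.45,.32])-P), rows(np.array([.53,.12,.32])-[.45,-.45,.32]))
E
```

```text
lamp [ 0.66532951 -0.63555751  0.        ] [ 0.78028308 -0.62265744  0.2       ] [ 0.54646773 -0.60757672  0.2       ] jar [ 0.43297175 -0.39755283  0.15      ] tub [ 0.5455271  -0.42625935  0.05      ]
0.88 [[0.5081 0.1141 0.1366]]
0.6 [[0.5045 0.1257 0.1227]]
0.3 [[0.502  0.1335 0.1046]]
0 [[0.5013 0.1359 0.085 ]]
press [[ 0.59970335 -0.17688777  0.08729827]] ctr [ 0.57405571 -0.04542374  0.063       0.30489608 -0.114     ]
[-10.38 -32.7   -9.79] [-5.334e+01 -2.163e+01  5.000e-02]
```

{"fn": "arm_command", "kwargs": {
  "translation": [
    [0,0,-5],
    [-3.2,-4.3,-1.0],
    [-3.2,-4.3,-1.0],
    [-3.2,-4.3,-1.0],
    [-3.2,-4.3,-1.0],
    [-3.2,-4.3,-1.0],
    [-3.2,-4.3,-1.0],
    [0,0,0]
  ],
  "twist": [0,-3.4,0,0,0,0,0,0],
  "grip": 0
}}

```text
time_s: 1.25
tool_pos: [0.3545, -0.363, 0.3344]
tool_rot: [-179.9, 0.1, -72.5]
force: [-0.3, -1.5, -0.3]
grip_width: 0.0152
```

{"fn": "arm_command", "kwargs": {
  "translation": [
    [-4.42,-3.22,0],
    [-4.42,-3.22,0],
    [-4.42,-3.22,0],
    [-4.42,-3.22,0],
    [-4.42,-3.22,0],
    [-4.42,-3.22,2],
    [-4.42,-3.22,2],
    [-4.42,-3.22,2],
    [-4.42,-3.22,2],
    [0,0,0]
  ],
  "twist": [0,0,0,0,0,0,0,0,0,0]
}}

```text
time_s: 2.5
tool_pos: [0.5171, 0.1064, 0.251]
tool_rot: [-179.9, -0.2, -73.4]
force: [-1.0, -0.7, 0.7]
grip_width: 0.0004
```

Run:
```python
from h import *
o=telemetry.get_obs(); print(o["tool_pos"],o["tool_rot"],o["force"],o["grip_width"])
print(rows(np.array([.511,.106,.160])-o["tool_pos"]))
```

```text
[0.51711696 0.10635917 0.25103128] [-1.79861417e+02 -1.70809894e-01 -7.33733359e+01] [-0.99528137 -0.70189211  0.74201457] 0.0004469566537727546
[-0.17  0.62  9.1 ]
```

Move just above the grip, then look once from close by.

{"fn": "arm_command", "kwargs": {
  "translation": [
    [-0.2,0.6,3],
    [0,0,3],
    [0,0,2],
    [0,0,0.6],
    [0,0,0]
  ],
  "twist": [-0.9,0,0,0,0]
}}

```text
time_s: 3.12
tool_pos: [0.5129, 0.0979, 0.1634]
tool_rot: [-179.9, -0.4, -72.9]
force: [-0.1, -0.6, -0.0]
grip_width: 0.0002
```

Run:
```python
from h import *
o=telemetry.get_obs(); print(o["tool_pos"],o["tool_rot"],o["force"])
p=np.load("p.npy"); p[2]=.063; p[4]=-.114
T=optics.read_camera("top");S=optics.read_camera("side")
s=cv2.resize(S["img"][150:230,195:275],None,fx=5,fy=5,interpolation=cv2.INTER_CUBIC); t=cv2.resize(T["img"][150:230,170:250],None,fx=5,fy=5,interpolation=cv2.INTER_CUBIC)
cv2.imwrite("pics/near.png",np.hstack([s,t]))
print(proj(S,o["tool_pos"]),proj(T,o["tool_pos"]))
```

```text
[0.51290361 0.09793541 0.16335963] [-179.86992451   -0.40190166  -72.9434471 ] [-0.12340878 -0.61595607 -0.00929356]
[[226.311826   186.83400266]] [[217.05021991 193.92108853]]
```

View pics/near.png

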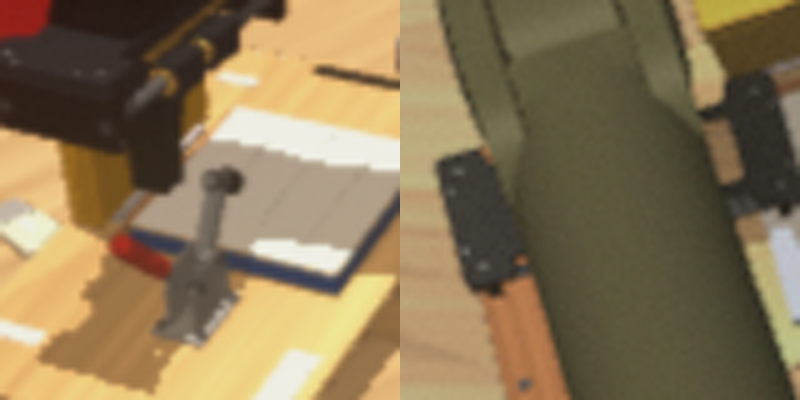

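{"fn": "arm_command", "kwargs": {
  "translation": [
    [-0.8,0,1.0],
    [-0.4,0,1.0],
    [-0.5,0,0.8],
    [-0.4,0,0.8],
    [-0.4,0,0.8],
    [-0.3,0,0.8],
    [0,0,0]
  ],
  "twist": [0,0,0,0,0,0,0]
}}

```text
time_s: 4.1
tool_pos: [0.506, 0.128, 0.1099]
tool_rot: [-179.6, -0.4, -72.8]
force: [0.6, -0.4, 0.5]
grip_width: 0.0003
```

{"fn": "arm_command", "kwargs": {
  "translation": [
    [-0.3,0,0.7],
    [-0.2,0,0.6],
    [0,0,0.6],
    [0,0,0.5],
    [0,0,0.3]
  ],
  "twist": [0,0,0,0,0]
}}

```text
time_s: 4.72
tool_pos: [0.5056, 0.1325, 0.0855]
tool_rot: [-179.7, -0.6, -72.9]
force: [-13.0, -3.8, 35.7]
grip_width: 0.0006
```

{"fn": "arm_command", "kwargs": {
  "translation": [
    [0,0,-2],
    [0,0,-4],
    [0,0,-4],
    [5,0,-2],
    [5,0,0],
    [5,0,0],
    [5,0,0],
    [5,0,0],
    [5,0,0],
    [0,0,0]
  ],
  "twist": [0,0,0,0,0,0,0,0,0,0]
}}

```text
time_s: 5.98
tool_pos: [0.5955, -0.1623, 0.2092]
tool_rot: [-179.7, -0.7, -72.8]
force: [0.5, 0.2, -0.7]
grip_width: 0.0003
```

Run:
```python
from h import *
o=telemetry.get_obs(); print(o["tool_pos"],o["tool_rot"],o["force"])
T=optics.read_camera("top");S=optics.read_camera("side")
s=cv2.resize(S["img"][130:250,165:315],None,fx=2.6,fy=2.6,interpolation=cv2.INTER_CUBIC); t=cv2.resize(T["img"][125:245,170:320],None,fx=2.6,fy=2.6,interpolation=cv2.INTER_CUBIC)
cv2.imwrite("pics/clamped.png",np.hstack([s,t]))
print(rows(np.array([.5997,-.1769,.2])-o["tool_pos"]))
```

```text
[ 0.59553848 -0.16232735  0.20924755] [-179.7200716    -0.74310109  -72.76553193] [ 0.51148183  0.17486374 -0.70004691]
[1.5  0.05 0.94]
```

View pics/clamped.png

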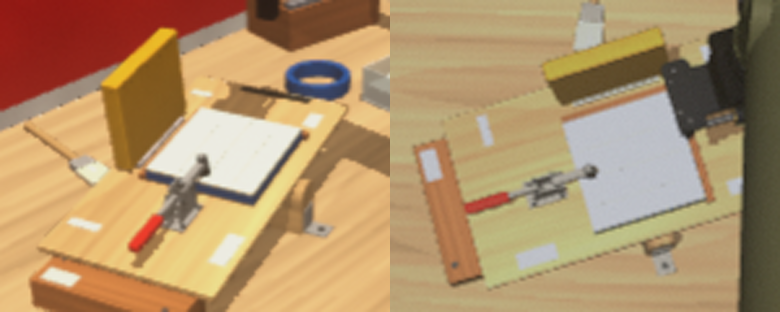

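Run:
```python
from h import *
p=np.load("p.npy")
T=optics.read_camera("top");S=optics.read_camera("side")
for a in(0,.05,.1,.2):
    G=b2w(p,[-.015,.125+.094*np.cos(a),.038+.094*np.sin(a)])
    print(a,((proj(S,G)-[165,130])*2.6).round(0),((proj(T,G)-[170,125])*2.6).round(0))
# board shift since start, clamp half of images
for n,c in(("side",S),("top",T)):
    a=cv2.imread(f"pics/{n}0.png"); r=(slice(200,262),slice(180,240)) if n=="side" else (slice(180,240),slice(175,235))
    if n=="side": r=(slice(218,250),slice(180,205))
    else: r=(slice(160,180),slice(190,215))
    g=lambda i:cv2.cvtColor(i[r],cv2.COLOR_BGR2GRAY).astype(np.float32)
    print(n,cv2.phaseCorrelate(g(a),g(c["img"])))
```

```text
0 [[132. 253.]] [[ 75. 210.]]
0.05 [[132. 250.]] [[ 74. 210.]]
0.1 [[131. 246.]] [[ 73. 209.]]
0.2 [[131. 239.]] [[ 73. 207.]]
side ((0.4358747192724941, 0.02482673173773442), 1.009456080198288)
top ((0.48494623347437305, -0.03826938444530548), 0.9655310637950897)
```

{"fn": "arm_command", "kwargs": {
  "translation": [
    [1.5,0,3],
    [0,0,3],
    [0,0,3],
    [0,0,0]
  ],
  "twist": [0,0,0,0]
}}

```text
time_s: 6.68
tool_pos: [0.6024, -0.162, 0.1209]
tool_rot: [-179.5, -0.8, -71.5]
force: [0.3, 0.2, -0.2]
grip_width: 0.0007
```

```bash
cat > ang.py <<'E'
from h import *
import itertools
p=np.load("p.npy")
def red(i):
    h=cv2.cvtColor(i,cv2.COLOR_BGR2HSV); return ((h[...,0]<6)|(h[...,0]>174))&(h[...,1]>170)&(h[...,2]>90)
def run(n,I,c):
    k=4; r=(slice(180,235),slice(195,250)) if n=="side" else (slice(180,215),slice(190,225))
    m=red(I); M=np.zeros_like(m); M[r]=m[r]; v,u=np.nonzero(M); print(n,M.sum(),u.mean(),v.mean())
    for a in(-.05,0,.05,.1,.15,.2,.88):
        B=np.array([[-.015+sx*.007,.125+l*np.cos(a)-t*np.sin(a),.038+l*np.sin(a)+t*np.cos(a)] for sx,l,t in itertools.product((-1,1),(.038,.094),(-.006,.006))])
        q=proj(c,b2w(p,B)); hull=cv2.convexHull((q*16).astype(np.float32))
        o=cv2.fillConvexPoly(np.zeros(M.shape,np.uint8),hull.astype(np.int32),1,shift=4)>0; vv,uu=np.nonzero(o)
        print(a,round((o&M).sum()/(o|M).sum(),2),uu.mean().round(1),vv.mean().round(1))
for n in("side","top"):
    c=optics.read_camera(n); run(n,c["img"],c)
    if n=="side": run(n,cv2.imread("pics/side0.png"),c)
E
python3 ang.py; python3 -c "
from h import *
o=telemetry.get_obs();print(rows(np.array([.5997,-.1769,.1])-o['tool_pos']))"
```

```text
side 65 220.73846153846154 219.26153846153846
-0.05 0.32 221.3 222.4
0 0.45 220.9 221.4
0.05 0.44 220.7 220.5
0.1 0.47 220.4 219.5
0.15 0.48 220.5 218.6
0.2 0.42 220.6 217.4
0.88 0.0 223.1 201.5
side 32 221.84375 199.84375
-0.05 0.0 221.3 222.4
0 0.0 220.9 221.4
0.05 0.0 220.7 220.5
0.1 0.0 220.4 219.5
0.15 0.0 220.5 218.6
0.2 0.0 220.6 217.4
0.88 0.33 223.1 201.5
top 52 206.76923076923077 202.55769230769232
-0.05 0.44 207.2 203.5
0 0.44 207.2 203.4
0.05 0.46 207.0 203.1
0.1 0.43 206.7 202.9
0.15 0.43 206.6 202.7
0.2 0.43 206.5 202.5
0.88 0.11 211.3 198.2
[1.18 0.98 2.41]
```

{"fn": "arm_command", "kwargs": {
  "translation": [
    [1.2,1.0,1.5],
    [0,0,0.8],
    [0,0,0.5],
    [0,0,0.3],
    [0,0,0]
  ],
  "twist": [-1.2,0,0,0,0]
}}

```text
time_s: 7.4
tool_pos: [0.6047, -0.1746, 0.0994]
tool_rot: [-178.7, -1.3, -70.1]
force: [-0.1, 0.2, -0.6]
grip_width: 0.0009
```

Run:
```python
from h import *
o=telemetry.get_obs(); print(o["tool_pos"],o["tool_rot"],o["force"])
p=np.load("p.npy")
q=np.array(p);q[2]=.063;q[4]=-.114
print("board coords of tcp",((R.from_euler('z',q[3])*R.from_euler('x',q[4])).inv().apply(o["tool_pos"]-q[:3])))
S=optics.read_camera("side");
w=S["img"][0:140,60:275].astype(float)
b=cv2.GaussianBlur(w,(0,0),1.2); lo=np.percentile(b,2,axis=(0,1));hi=np.percentile(b,85,axis=(0,1))
e=np.clip((b-lo)/(hi-lo+1e-6)*255,0,255).astype(np.uint8)
cv2.imwrite("pics/wall.png",cv2.resize(np.hstack([e]),None,fx=3.5,fy=3.5))
```

```text
[ 0.60467855 -0.17457473  0.0993528 ] [-178.67036699   -1.31618284  -70.14010925] [-0.10832838  0.24238255 -0.61759191]
board coords of tcp [-0.0095599  -0.13566304  0.02105737]
```

View pics/wall.png

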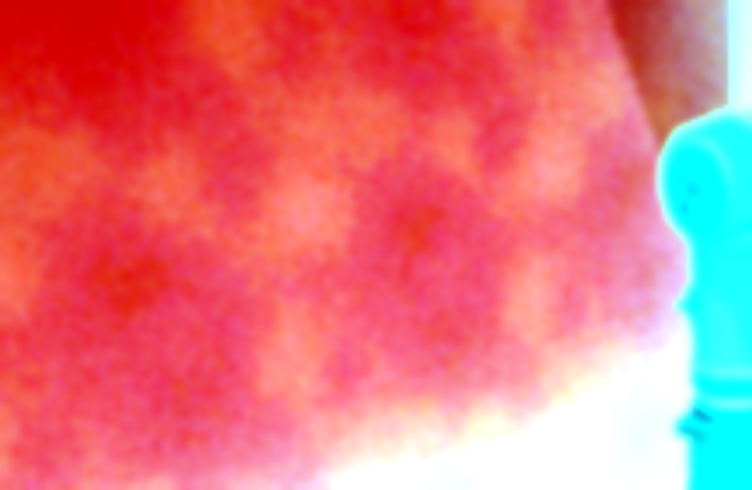

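{"fn": "arm_command", "kwargs": {
  "translation": [
    [-0.2,0.3,1.0],
    [0,0,0.6],
    [0,0,0.6],
    [0,0,0.6],
    [0,0,0.6],
    [0,0,0]
  ],
  "twist": [2,0,0,0,0,0]
}}

```text
time_s: 8.2
tool_pos: [0.6025, -0.1754, 0.064]
tool_rot: [-178.6, -1.4, -72.3]
force: [-1.4, -1.1, 2.5]
grip_width: 0.0004
```

{"fn": "arm_command", "kwargs": {
  "translation": [
    [0,0,0.5],
    [0,0,0.4],
    [0,0,0.2],
    [0,0,0],
    [0,0,0]
  ],
  "twist": [0,0,0,0,0]
}}

```text
time_s: 8.82
tool_pos: [0.6026, -0.175, 0.0523]
tool_rot: [-178.6, -1.3, -72.3]
force: [-1.0, -0.5, 2.1]
grip_width: 0.0006
```

Run:
```python
from h import *
o=telemetry.get_obs(); print(o["tool_pos"],o["force"])
T=optics.read_camera("top");S=optics.read_camera("side")
s=cv2.resize(S["img"][130:250,165:315],None,fx=2.6,fy=2.6*1,interpolation=cv2.INTER_CUBIC); t=cv2.resize(T["img"][125:245,170:320],None,fx=2.6,fy=2.6,interpolation=cv2.INTER_CUBIC)
s=cv2.resize(S["img"][130:250,170:300],None,fx=5,fy=5,interpolation=cv2.INTER_CUBIC)
cv2.imwrite("pics/tilt.png",s)
```

```text
[ 0.60263669 -0.17499533  0.05231438] [-1.00278108 -0.53570832  2.13368192]
```

View pics/tilt.png

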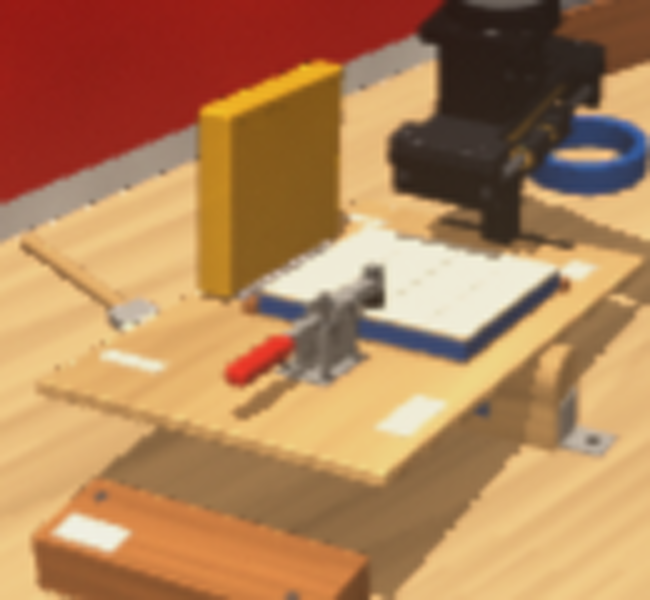

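```bash
cat > t.py <<'E'
from h import *
S=optics.read_camera("side"); p0=np.load("p.npy")
k=lambda u,v:(170+u/5,130+v/5)
os=[((102,71,133),k(198,108)),((78,71,133),k(235,117)),((78,-71,133),k(340,67)),((102,-71,133),k(318,62)),((110,220,9),k(40,385)),((-110,220,9),k(387,475)),((-110,-160,9),k(648,258)),((-85.5,-65.5,27),k(558,273)),((-85.5,74.5,27),k(465,345)),((54.5,74.5,27),k(258,293))]
f=lambda p:(proj(S,b2w(p,np.array([a for a,_ in os])/1e3))-np.array([b for _,b in os])).ravel()
for z in(p0[2],.063):
    g=lambda q:f([q[0],q[1],z,q[2],q[3]])
    r=least_squares(g,[p0[0],p0[1],p0[3],.1],loss='soft_l1'); print(r.x.round(4),r.fun.reshape(-1,2).round(1).tolist())
r=least_squares(lambda q:f([*p0[:4],q[0]]),[.1]);print(r.x)
E
python3 t.py
```

```text
[ 0.576  -0.0462  0.3041  0.1588] [[-0.0, 0.7], [-0.6, 0.3], [1.3, 0.2], [-0.6, 0.1], [0.0, -0.5], [-0.2, 0.3], [-0.6, 0.3], [0.4, -0.7], [0.3, -0.7], [0.5, -0.0]]
[ 0.5683 -0.0389  0.3076  0.1643] [[-0.3, 0.4], [-0.8, -0.1], [1.3, 0.0], [-0.7, -0.1], [-0.6, -0.4], [0.1, 0.5], [-0.2, 0.6], [0.7, -0.6], [0.6, -0.7], [0.3, -0.0]]
[0.16114507]
```

Run:
```python
from h import *
for n in("side","top"):
  for src,i in(("start",cv2.imread(f"pics/{n}0.png")),("now",optics.read_camera(n)["img"])):
    h=cv2.cvtColor(i,cv2.COLOR_BGR2HSV); m=((h[...,0]>=6)&(h[...,0]<=17)&(h[...,1]>195)&(h[...,2]>140)).astype(np.uint8)
    k,_,st,c=cv2.connectedComponentsWithStats(m); print(n,src,[(s[4],x.round(0).tolist()) for s,x in zip(st[1:],c[1:]) if s[4]>1][:15])
S=optics.read_camera("side");i=S["img"]
a=cv2.resize(i[190:225,245:305],None,fx=8,fy=8,interpolation=cv2.INTER_CUBIC); b=cv2.resize(i[125:195,205:245],(240,420),interpolation=cv2.INTER_CUBIC)
o=np.zeros((420,720,3),np.uint8);o[:280,:480]=a;o[:,480:]=b;cv2.imwrite("pics/under.png",o)
```

```text
side start [(np.int32(25), [223.0, 145.0])]
side now [(np.int32(31), [222.0, 146.0])]
top start []
top now []
```

View pics/under.png

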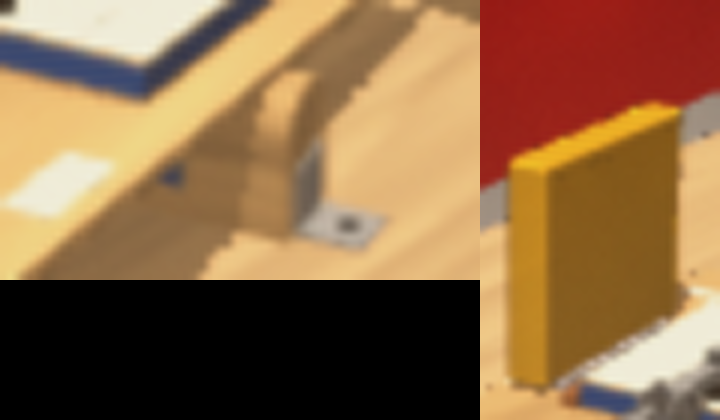

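Run:
```python
from h import *
o=telemetry.get_obs(); print(o["time_s"],o["tool_pos"],o["force"]); print(env.sign_off())
```

```text
9.125 [ 0.6026325  -0.17500038  0.05233308] [-0.8217644  -0.28479897  2.55703184]
the job is handed in; nothing more can be done
None
```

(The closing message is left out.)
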